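Contact thermometer reading on a tilted heated stage

ROBOT

A 6-joint arm with a two-finger parallel gripper is mounted at the origin on the work surface. World frame = base frame: x ahead of the robot, y to its left, z up, the work surface at z = 0. Lengths are in m, angles in rad, forces in N, time in s.
With the tool pointing down it reaches from about 0.375 to 0.9 m from the base axis. Payload 3.1 kg.
Tool frame: the origin (TCP) lies at the very end of the fingers, on their centre line; the grasp point (between the pads) lies 19 mm behind it (hold_point_z is the distance from the TCP to the grasp point, in m); x points along the fingers, y is the direction in which the jaws open and shut, and the axes are right-handed (so a half turn about x gives the same grasp; the last joint's range is limited). The gripper opens to 87 mm and grips with 3 to 60 N. Pads are 19 mm wide; open, the fingers measure 117 mm over their backs; the gripper's body (75 mm by 190 mm) begins 51 mm behind the grasp point.
Start: joints at [1.034, 0.527, 1.433, -0, 1.181, -0.178], TCP at [0.219, 0.585, 0.223] pointing down, gripper open.
Joint ranges: [-3.08, 3.08], [-0.75, 2.2], [0.22, 2.44], [-1.43, 4.57], [0, 2.65], [-2.85, 2.85]. Speed limits (rad/s): [2.79, 2.79, 3.14, 3.14, 3.14, 3.14].

INTERFACE

Orientations are given as a unit quaternion [x, y, z, w].
In Python, from rig import * gives the robot as it stands.
- The arm moves only by the tool send_rows, never from a script. Its argument "steps" is a list that holds one entry, the list of rows, each a list of 6 numbers: the shift along the tool's x, y, z in cm, then the turn, a rotation vector about the tool's x, y, z in units of 6 degrees (1.0 is 6 degrees). In form: [[[x, y, z, wx, wy, wz], ...]]. A call has 1 to 8 rows; each row shifts and turns the pose as measured when the row begins, along the tool's axes as they then stand; what a row does not reach is not made up. A row lasts 1/12 s, in which the tool goes at most 41.7 mm and 7.16 degrees, less where a joint would pass 70% of its speed; a pose out of reach is approached as far as the arm can. A call is refused whole if a number of a shift passes 4.17 or a number of a turn 1, either way. A call with a gripper value outside its range is refused whole. "gripper" is the closure, from 0 (fully open) to 1 (shut), set as the call begins (left out, the last holds). The fingers move at their own pace and stop on an object; "force" is the grip in N (left out, the last holds). Time passes only in rows, so rows that do not move let the fingers close. It gives the time, the measured TCP pose, the force and the opening at its end, in the units of the state.
- get_obs(): the state, without advancing time (a new reading comes with each control period).
- camera(name): name is "scene" or "top" or "wrist"; returns (picture, depth): 384x512x3 uint8, red, green, blue; 384x512 float32, m along the optical axis (not along the pixel's ray), 0 where there is no reading.
- camera_params(name): a dict with "intrinsics" (3x3 intrinsics, pixels), "position" and "attitude" of the camera in the world; the wrist camera has in their place "T_tool_cam" (4x4, takes a point from camera to tool coordinates, whose origin is the TCP and whose axes are the tool frame's). Camera axes: x right, y down, z forward; pixel columns grow to the right and rows downward; lengths in m; the calibration is good to about 2 mm. A picture is of the moment at which its call begins: read the wrist's pose just before it. camera_params takes no time and is no camera call.
- hand_in(): hands the job in, once; it reports no verdict.
The state is a dict: "time": time; "q": joint angles; "joint_velocities": joint speeds; "joint_torque": joint torques, N m; "position": TCP position; "tool_rot": TCP orientation; "ft_force": force on the tool from outside, world axes, zero at the start; "moment": the same for the moment, N m; "grip_width": finger opening in m.
Only numpy, scipy, OpenCV 4.12 (cv2) and the standard library are available. Lean on these libraries where they do the work, as an engineer would, in place of code of your own. Each camera call takes 0.05 s, during which the arm holds its last target.

TASK

Take the contact thermometer out of its deep bin and take a reading on the round-faced stage: hold it square to the tilted face with its spring nose pressed gently on the middle of the raised steel disc, about half-way in and never bottomed hard, and keep it steady for two seconds. Then put the thermometer back in its bin, nose down, and let go. Leave the square-faced stage and the glassware, vial and tray alone.

Things in the scene. Friction and masses are not known exactly. Their poses are not given: they have to be found in the camera images.
- probe: contact thermometer: loose straight black stick, 200 mm long, 0.15 kg, leaning nose down in the bin. Origin: centre of the flat nose end (nose out); z runs from there up the stick. Handle: flat-sided bar from 55 to 200 mm up, 20 mm in x by 26 mm in y; below it a steel sleeve 20 mm across (25 to 55 mm) and the spring nose, 16 mm across. Grasp it across y, above the bin's rim
- probe_grip (a point): middle of the part of the thermometer's handle that stands clear of the bin: on the stick's axis, 158 mm up from the nose end and 42 mm below the top; axes as the thermometer's
- nose (a joint): how far the thermometer's spring nose is pushed in, m: 0 out, 0.009 bottomed. It begins to give at 2.8 N and takes 0.7 N more per mm (4.2 N at 2 mm, 5.9 N at 4.5 mm, 9.1 N at 9 mm). A reading needs it 2 to 7.5 mm in
- bin: fixed deep grey bin on a thin foot plate, open on top, 85 mm (x) by 50 mm (y) by 105 mm high; walls and floor 5 mm, so inside 75 by 40 mm. Origin: centre of its underside; z up. At the start the thermometer's nose stands on the floor at the inside's +x end and the stick rests on the -x rim, about 30 degrees from upright, its y along the bin's y
- round_head: tilted face of the round-faced stage: aluminium plate 84 mm across; clamped, does not turn under a gentle push. Origin: on its tilt axis (y), 85 mm above the bench; z points out, square to the face, 26 to 43 degrees from vertical, to the robot's right. Plate surface 12 mm out. On z stands a fixed steel disc 28 mm across; its top is 18 to 28 mm out, not known: find it by touch or sight
- round_stage: fixed stand of the round-faced stage: base plate 110 by 100 by 12 mm with two 94 mm high side posts, 104 mm apart over their outsides, along y. Origin: centre of its underside; z up. It may stand in either of the two places
- square_stage: fixed stand of the other stage, alike but with a square 80 mm plate as its face; not to be touched. Origin: centre of its underside; z up
- clear_bottle: clear glass bottle, 86 mm across, 170 mm high, bystander; origin under its centre
- amber_bottle: amber glass bottle, 70 mm across, 150 mm high, bystander; origin under its centre
- beaker: small glass beaker, 50 mm across, 60 mm high, bystander between bin and stages; origin under its centre
- vial: small amber vial, 22 mm across, 42 mm high, bystander between the two stages; origin under its centre
- big_beaker: glass beaker, 100 mm across, 120 mm high, bystander; origin under its centre
- parts_tray: shallow white tray 100 by 140 by 25 mm, bystander; origin under its centre

How it is judged:
On the way, in this order (a step that is already met when the one before it is completed fails the run):
1. the thermometer is out of the bin: its nose is above the bin's rim (z of probe in the frame of bin above 0.108 m), for 0.1 s.
2. a reading on the round-faced stage: nose on the disc within 8 mm of the middle, square to the face within 9 degrees, pressed in 2 to 7.5 mm, still for 1.5 s (value of joint nose between 0.002 and 0.0075 m and contact force between probe and round_head above 2 N and x of probe in the frame of round_head between -0.008 and 0.008 m and y of probe in the frame of round_head between -0.008 and 0.008 m and angle between the z axis of probe and the z axis of round_head, either way round below 0.157 rad and angle between probe's own z axis and vertical below 1.2 rad and linear speed of probe below 0.015 m/s), for 1.5 s.
At the end, for the whole second after the job is handed in: After the reading, the thermometer stands in its bin again, nose down (nose end within the bin and less than 25 mm above the bench, leaning less than 43 degrees), at rest and let go (x of probe in the frame of bin between -0.05 and 0.05 m and y of probe in the frame of bin between -0.025 and 0.025 m and z of probe in the frame of bin below 0.025 m and angle between probe's own z axis and vertical below 0.75 rad and linear speed of probe below 0.02 m/s); the robot touches nothing.
It fails at once if the thermometer is pressed on the round-faced stage with more than 20 N (contact force between probe and round_stage above 20 N).
It fails at once if the square-faced stage is touched (contact force between any of probe, the arm, the fingers and square_stage above 1 N).
It fails at once if a bystander is moved by more than 25 mm (distance of any of clear_bottle, amber_bottle, beaker, vial, big_beaker, parts_tray from where it was at the start of the episode above 0.025 m).
It also fails if it takes over 72 s, if anything falls off the work surface, if the arm or the gripper's body presses on something with over 40 N, if the wrist force passes 120 N, or if a joint passes its speed limit or range.

## Working session

There is one attempt and no reset: what is moved stays moved. The work goes in short steps, Python scripts to look and compute and a tool call to move; the robot and the scene stay as the last step left them, time stands still between calls to the robot, and variables do not carry over. Pictures are saved under pics/ and viewed, and the job is handed in when it is done.

Besides the shell and the picture viewer there is one more tool, called after ">>>" by a JSON object that holds its "api" and its "payload", one argument or row to a line. send_rows: Moves the arm, as the interface text tells. Its arguments: {"type":"object","properties":{"steps":{"type":"array"},"gripper":{"type":"number"},"force":{"type":"number"}},"required":["steps"]}

```bash
ls; mkdir -p pics
python3 - <<'E'
from rig import *
import cv2,numpy as np
print(get_obs())
for n in ["scene","top"]:
    p,d=camera(n); cv2.imwrite(f"pics/{n}0.png",p[:,:,::-1]); np.save(f"pics/{n}0d.npy",d); np.save(f"pics/{n}0p.npy",p)
for n in ["scene","top","wrist"]: print(n,camera_params(n))
E
```

```text
pics
{'time': 0.0, 'q': array([ 1.03449837e+00,  5.28459432e-01,  1.43393914e+00, -1.42732734e-05,
        1.18140860e+00, -1.78495665e-01]), 'joint_velocities': array([ 2.91589284e-04,  1.08505329e-03, -1.80803354e-05, -4.98821230e-04,
        1.37550921e-04, -5.65892486e-04]), 'joint_torque': array([ 1.30752604e-03, -4.40028727e+01, -1.76593101e+01,  6.33817725e-02,
        5.79895510e-02, -1.52559260e-04]), 'position': array([0.21846538, 0.58476552, 0.22156408]), 'tool_rot': array([ 0.12509142,  0.69609068, -0.12656164,  0.69555162]), 'ft_force': array([ 0.68866402, -0.08456824, -0.26060166]), 'moment': array([-0.04042541,  0.07756393, -0.02613504]), 'grip_width': 0.08720343076685998}
scene {'intrinsics': array([[433.41027204,   0.        , 252.89146898],
       [  0.        , 433.41027204, 191.97067368],
       [  0.        ,   0.        ,   1.        ]]), 'position': array([ 1.3227719 , -0.14166933,  0.67236802]), 'attitude': array([ 0.68995546,  0.56364312, -0.29327265, -0.34678386])}
top {'intrinsics': array([[353.5438021 ,   0.        , 253.76660326],
       [  0.        , 353.5438021 , 190.77480957],
       [  0.        ,   0.        ,   1.        ]]), 'position': array([0.36420235, 0.02092885, 1.03311744]), 'attitude': array([ 0.71326005, -0.69571972,  0.07278414, -0.04400724])}
wrist {'intrinsics': array([[318.03379497,   0.        , 262.03845082],
       [  0.        , 318.03379497, 185.48924688],
       [  0.        ,   0.        ,   1.        ]]), 'T_tool_cam': array([[-2.87287267e-04, -2.50537175e-01,  9.68106937e-01,
        -1.60794327e-01],
       [ 9.99999936e-01, -2.80604886e-04,  2.24133600e-04,
         1.30054212e-03],
       [ 2.15501737e-04,  9.68106939e-01,  2.50537240e-01,
        -6.90324278e-02],
       [ 0.00000000e+00,  0.00000000e+00,  0.00000000e+00,
         1.00000000e+00]])}
```

View pics/scene0.png

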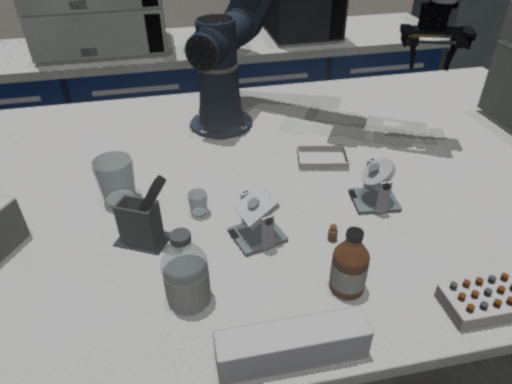

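View pics/top0.png

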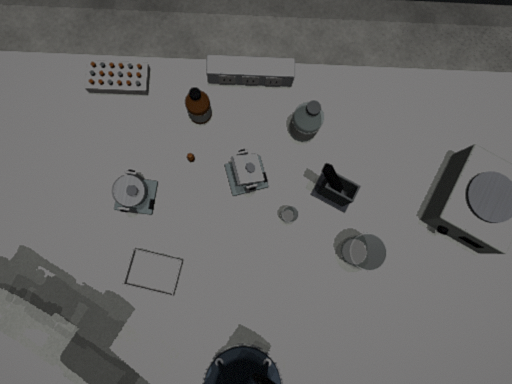

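The top view shows the round face at about (130,190) and the square one at (248,170). The bin with the stick is at about (335,187), the beaker at (288,214) and the vial at (191,157). Next I'll turn these into points.

```bash
cat > h.py <<'E'
from rig import *
import cv2,numpy as np
from scipy.spatial.transform import Rotation as R
np.set_printoptions(precision=4,suppress=True)
def pose(n,obs=None):
    c=camera_params(n)
    if n=="wrist":
        o=obs or get_obs(); T=np.eye(4);T[:3,:3]=R.from_quat(o["tool_rot"]).as_matrix();T[:3,3]=o["position"]
        T=T@c["T_tool_cam"]; return c["intrinsics"],T[:3,:3],T[:3,3]
    return c["intrinsics"],R.from_quat(c["attitude"]).as_matrix(),np.array(c["position"])
def cloud(n,d,obs=None):
    K,Rm,t=pose(n,obs); v,u=np.mgrid[:d.shape[0],:d.shape[1]]
    P=np.stack([(u-K[0,2])/K[0,0]*d,(v-K[1,2])/K[1,1]*d,d],-1)@Rm.T+t
    P[d<=0]=np.nan; return P
def proj(n,p,obs=None):
    K,Rm,t=pose(n,obs); c=(np.asarray(p)-t)@Rm; return (c[...,:2]/c[...,2:])*[K[0,0],K[1,1]]+K[:2,2]
E
python3 - <<'E'
from h import *
for n,boxes in {"top":[(90,150,110,90),(215,140,70,70),(295,150,80,70)],"scene":[(100,160,100,110),(330,140,90,90),(215,170,90,90)]}.items():
    p=np.load(f"pics/{n}0p.npy")
    im=[cv2.resize(p[y:y+h,x:x+w,::-1],(400,300 if 1 else 0),interpolation=cv2.INTER_CUBIC) for x,y,w,h in boxes[:2]]
    cv2.imwrite(f"pics/{n}crop.png",np.hstack(im) if n=="top" else np.hstack(im))
    im=cv2.resize(p[boxes[2][1]:boxes[2][1]+boxes[2][3],boxes[2][0]:boxes[2][0]+boxes[2][2],::-1],None,fx=6,fy=6,interpolation=cv2.INTER_CUBIC); cv2.imwrite(f"pics/{n}crop3.png",im)
    P=cloud(n,np.load(f"pics/{n}0d.npy"))
    for nm,(u,v) in ({"top":{"disc":(131,190),"plate":(120,183),"sq":(248,168),"bin":(335,187),"stick":(332,176),"table":(220,240),"beaker":(288,213)}}.get(n,{"disc":(378,174),"stick":(152,193)})).items(): print(n,nm,P[v,u])
E
```

```text
top disc [0.5124 0.307  0.1056]
top plate [0.5298 0.336  0.1083]
top sq [0.5813 0.0015 0.1051]
top bin [ 0.5363 -0.2344  0.1043]
top stick [ 0.5553 -0.2131  0.1551]
top table [ 0.3905  0.0751 -0.0019]
top beaker [ 0.4735 -0.1215  0.002 ]
scene disc [0.5275 0.3126 0.0915]
scene stick [ 0.5743 -0.2137  0.1495]
```

View pics/topcrop.png

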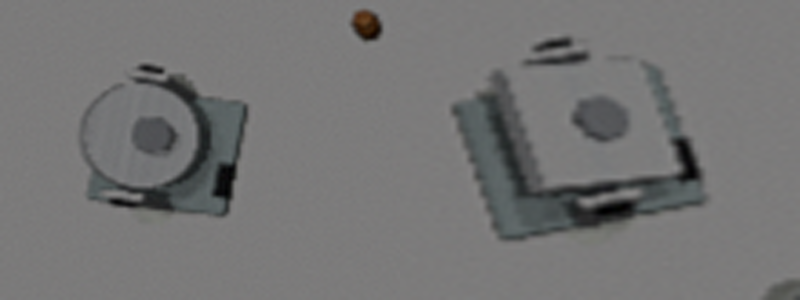

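View pics/topcrop3.png

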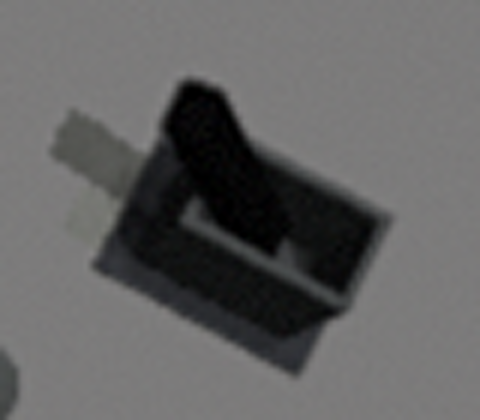

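View pics/scenecrop.png

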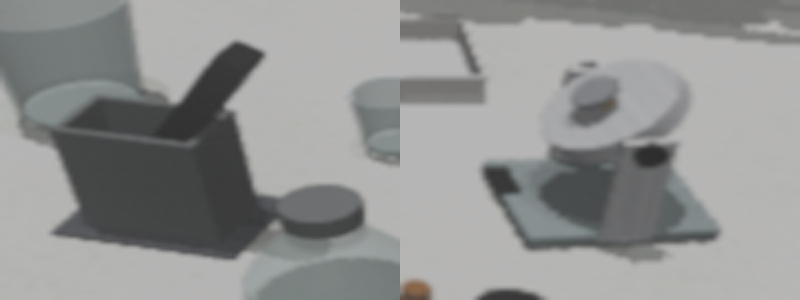

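Run:
```python
from h import *
for n in ["top","scene"]:
    P=cloud(n,np.load(f"pics/{n}0d.npy")).reshape(-1,3)
    S=P[(np.hypot(P[:,0]-.51,P[:,1]-.32)<.075)&(P[:,2]>.06)]
    best=None;rng=np.random.default_rng(0)
    for i in range(400):
        a=S[rng.choice(len(S),3,False)];nn=np.cross(a[1]-a[0],a[2]-a[0]);L=np.linalg.norm(nn)
        if L<1e-6: continue
        nn/=L; nn*=np.sign(nn[2]); 
        if nn[2]<.6: continue
        inl=abs((S-a[0])@nn)<.002
        if best is None or inl.sum()>best.sum(): best=inl
    I=S[best];c=I.mean(0);nn=np.linalg.svd(I-c)[2][2];nn*=np.sign(nn[2])
    h=(S-c)@nn
    print(n,len(S),best.sum(),"c",c,"n",nn,"tilt",np.degrees(np.arccos(nn[2])),"az",np.degrees(np.arctan2(nn[1],nn[0])))
    print(np.histogram(h,bins=np.arange(-.012,.022,.002)))
    D=S[(h>.004)];print("disc",len(D),D.mean(0),np.median((D-c)@nn))
    # bin
    B=P[(P[:,0]>.45)&(P[:,0]<.65)&(P[:,1]<-.14)&(P[:,1]>-.33)]
    T=B[B[:,2]>.115]; print("stick pts",len(T)); 
    if len(T):
        c=T.mean(0);v=np.linalg.svd(T-c)[2][0];v*=np.sign(v[2]);print(c,v,np.degrees(np.arccos(v[2])),T[T[:,2].argmax()])
    rim=B[(abs(B[:,2]-.105)<.004)]
    print("rim",len(rim)); r=cv2.minAreaRect((rim[:,:2]*1000).astype(np.float32));print(r)
```

```text
top 932 509 c [0.5133 0.3184 0.0953] n [-0.0546 -0.6306  0.7742] tilt 39.26876649190074 az -94.9454665208834
(array([ 17,  21,  31,  41,  67, 247, 276,  93,  17,   0,   0,   4,  13,
        47,  23,   5]), array([-0.012, -0.01 , -0.008, -0.006, -0.004, -0.002,  0.   ,  0.002,
        0.004,  0.006,  0.008,  0.01 ,  0.012,  0.014,  0.016,  0.018,
        0.02 ]))
disc 109 [0.5159 0.3081 0.1046] 0.014891738398036572
stick pts 244
[ 0.5605 -0.2068  0.158 ] [0.298  0.4943 0.8166] 35.25263453618527 [ 0.5634 -0.195   0.1864]
rim 184
((539.7166137695312, -254.148681640625), (85.81216430664062, 51.02787399291992), 62.6095085144043)
scene 911 501 c [0.5183 0.3137 0.0939] n [-0.0679 -0.6293  0.7742] tilt 39.27075337650961 az -96.15890603193813
(array([ 23,  26,  47,  35,  54, 266, 241,  26,   2,   0,   0,   3,  17,
        34,  27,   0]), array([-0.012, -0.01 , -0.008, -0.006, -0.004, -0.002,  0.   ,  0.002,
        0.004,  0.006,  0.008,  0.01 ,  0.012,  0.014,  0.016,  0.018,
        0.02 ]))
disc 83 [0.5144 0.3038 0.1047] 0.01522351258817551
stick pts 360
[ 0.5733 -0.2102  0.1551] [0.1201 0.5126 0.8502] 31.770254730359966 [ 0.5734 -0.2006  0.1843]
rim 267
((540.5647583007812, -257.4571533203125), (87.34957122802734, 53.40591049194336), 61.218624114990234)
```

```bash
cat >> h.py <<'E'
def frame(x,y):
    x=np.array(x,float);x/=np.linalg.norm(x);y=np.array(y,float);y-=x*(x@y);y/=np.linalg.norm(y)
    return np.stack([x,y,np.cross(x,y)],1)
def rows(p,Rg,n=None,o=None,per=3.5,ang=6.0):
    """print rows from the measured pose to goal"""
    o=o or get_obs(); p0=o["position"];R0=R.from_quat(o["tool_rot"]);Rg=R.from_matrix(Rg)
    w=(R0.inv()*Rg).as_rotvec(); d=np.linalg.norm(np.array(p)-p0)
    n=n or int(max(1,np.ceil(d*100/per),np.ceil(np.degrees(np.abs(w).max())/ang)))
    print("dist",d,"rot deg",np.degrees(w),"rows",n)
    for i in range(n):
        Ri=R0*R.from_rotvec(w*i/n); t=Ri.inv().apply((np.array(p)-p0)/n)*100
        print([round(float(a),2) for a in [*t,*(np.degrees(w)/6/n)]],end=",\n")
def fkR(q,s4=1,s6=1):
    C=np.array([[0,0,-1],[0,1,0],[1,0,0]]).T  # placeholder
    return R.from_euler("ZYZYZ",[q[0],q[1]+q[2],s4*q[3],q[4],s6*q[5]])
E
python3 - <<'E'
from h import *
o=get_obs();print(R.from_quat(o["tool_rot"]).as_matrix()); print(fkR(o["q"]).as_matrix())
P=cloud("top",np.load("pics/top0d.npy"))
for nm,(u,v) in dict(clear=(307,122),cap=(313,108),amber=(197,100),big=(355,250)).items(): print(nm,P[v-1:v+2,u-1:u+2].reshape(-1,3).mean(0))
K,Rm,t=pose("top")
def ray(u,v,z):
    d=Rm@np.array([(u-K[0,2])/K[0,0],(v-K[1,2])/K[1,1],1]);return t+d*(z-t[2])/d[2]
print("clearcap",ray(313,108,.17),"big rim",ray(354,250,.12),ray(371,251,0), "clear base", ray(305,126,0))
E
```

```text
[[-0.001   0.3502  0.9367]
 [-0.0017  0.9367 -0.3502]
 [-1.     -0.0019 -0.0003]]Traceback (most recent call last):
  File "<stdin>", line 2, in <module>
  File "h.py", line 31, in fkR
    return R.from_euler("ZYZYZ",[q[0],q[1]+q[2],s4*q[3],q[4],s6*q[5]])
           ~~~~~~~~~~~~^^^^^^^^^^^^^^^^^^^^^^^^^^^^^^^^^^^^^^^^^^^^^^^
  File "scipy/spatial/transform/_rotation.pyx", line 1413, in scipy.spatial.transform._rotation.Rotation.from_euler
ValueError: Expected axis specification to be a non-empty string of upto 3 characters, got ZYZYZ
```

```bash
python3 - <<'E'
s=open('h.py').read(); i=s.index("def fkR"); s=s[:i]+'''def fkR(q,s4=1):
    F=(R.from_euler("ZYZ",[q[0],q[1]+q[2],s4*q[3]])*R.from_euler("YZ",[q[4],q[5]])).as_matrix()
    return np.stack([F[:,2],-F[:,0],-F[:,1]],1)
'''
open('h.py','w').write(s)
E
python3 - <<'E'
from h import *
o=get_obs();print(fkR(o["q"])-R.from_quat(o["tool_rot"]).as_matrix())
P=cloud("top",np.load("pics/top0d.npy"))
for nm,(u,v) in dict(clear=(307,122),cap=(313,108),amber=(197,100),big=(355,250)).items(): print(nm,P[v-1:v+2,u-1:u+2].reshape(-1,3).mean(0))
K,Rm,t=pose("top")
def ray(u,v,z):
    d=Rm@np.array([(u-K[0,2])/K[0,0],(v-K[1,2])/K[1,1],1]);return t+d*(z-t[2])/d[2]
print("clearcap",ray(313,108,.17),"big rim",ray(354,250,.12),ray(371,251,0), "clear base", ray(305,126,0))
# waypoint 1: look at round stage: camera over it
n=np.array([-.06,-.63,.774]); disc=np.array([.5145,.306,.1047])
Rg=frame([0.05,.35,-.93],[.88,-.2,0])  # tool leaning partly to -n
T=camera_params("wrist")["T_tool_cam"]; cam=Rg@T[:3,3]; look=Rg@T[:3,2]
print("look",look); p=disc-look*.33-cam; print("wp1",p)
rows(p,Rg)
E
```

```text
[[-0.  0.  0.]
 [-0.  0. -0.]
 [-0. -0.  0.]]
clear [nan nan nan]
cap [ 0.7311 -0.1621  0.1699]
amber [0.76   0.1441 0.1264]
big [ 0.3704 -0.3172  0.0051]
clearcap [ 0.731  -0.1621  0.17  ] big rim [ 0.3696 -0.2768  0.12  ] [ 0.3685 -0.3662  0.    ] clear base [ 0.7438 -0.1729  0.    ]
look [-0.0031  0.1121 -0.9937]
wp1 [0.508  0.2629 0.2579]
dist 0.43447243303543753 rot deg [81.0149 18.2688 13.6386] rows 14
[-0.26, -1.43, 2.74, 0.96, 0.22, 0.16],
[-0.34, -1.14, 2.87, 0.96, 0.22, 0.16],
[-0.43, -0.84, 2.96, 0.96, 0.22, 0.16],
[-0.51, -0.53, 3.02, 0.96, 0.22, 0.16],
[-0.58, -0.22, 3.04, 0.96, 0.22, 0.16],
[-0.65, 0.1, 3.03, 0.96, 0.22, 0.16],
[-0.72, 0.42, 2.99, 0.96, 0.22, 0.16],
[-0.77, 0.73, 2.92, 0.96, 0.22, 0.16],
[-0.82, 1.03, 2.81, 0.96, 0.22, 0.16],
[-0.87, 1.32, 2.67, 0.96, 0.22, 0.16],
[-0.9, 1.6, 2.5, 0.96, 0.22, 0.16],
[-0.93, 1.86, 2.31, 0.96, 0.22, 0.16],
[-0.94, 2.1, 2.09, 0.96, 0.22, 0.16],
[-0.95, 2.31, 1.84, 0.96, 0.22, 0.16],
```

>>> {"api": "send_rows", "payload": {
  "steps": [
    [[-1.2,-1.4,2.7,0.96,0.22,0.16],[-1.2,-1.1,2.9,0.96,0.22,0.16],[-0.6,-0.8,3.0,0.96,0.22,0.16],[-0.5,-0.5,3.0,0.96,0.22,0.16],[-0.6,-0.2,3.0,0.96,0.22,0.16],[-0.6,0.1,3.0,0.96,0.22,0.16],[-0.7,0.4,3.0,0.96,0.22,0.16],[-0.8,0.7,2.9,0.96,0.22,0.16]]
  ]
}}

```text
time: 0.77
position: [0.3821, 0.3988, 0.2574]
tool_rot: [0.45, 0.64, -0.337, 0.524]
ft_force: [0.3, -0.4, 0.1]
grip_width: 0.0868
```

>>> {"api": "send_rows", "payload": {
  "steps": [
    [[-0.8,1.0,2.8,0.96,0.22,0.16],[-0.8,1.3,2.7,0.96,0.22,0.16],[-0.6,1.6,2.5,0.96,0.22,0.16],[-0.4,1.9,2.3,0.96,0.22,0.16],[-0.3,2.1,2.1,0.96,0.22,0.16],[-0.3,2.3,1.8,0.96,0.22,0.16],[0,0,0,0,0,0],[0,0,0,0,0,0]]
  ]
}}

```text
time: 1.43
position: [0.5114, 0.2492, 0.2473]
tool_rot: [0.649, 0.509, -0.462, 0.325]
ft_force: [0.1, 0.1, 0.0]
grip_width: 0.0873
```

Run:
```python
from h import *
o=get_obs();print(o["time"],o["position"],o["q"],R.from_quat(o["tool_rot"]).as_matrix())
print(fkR(o["q"])-R.from_quat(o["tool_rot"]).as_matrix())
p,d=camera("wrist");cv2.imwrite("pics/w1.png",p[:,:,::-1]);np.savez("pics/w1.npz",p=p,d=d,o=np.array([*o["position"],*o["tool_rot"]]))
P=cloud("wrist",d,o).reshape(-1,3)
S=P[(np.hypot(P[:,0]-.51,P[:,1]-.32)<.075)&(P[:,2]>.06)]
c0=np.array([.5133,.3184,.0953]);nn=np.array([-.06,-.63,.774])
for k in range(5):
    I=S[abs((S-c0)@nn)<.003];c0=I.mean(0);nn=np.linalg.svd(I-c0)[2][2];nn*=np.sign(nn[2])
h=(S-c0)@nn;print("n",nn,np.degrees(np.arccos(nn[2])),"plate c",c0,len(I))
D=S[(h>.010)&(h<.02)];hd=np.median((D-c0)@nn);Dt=D[abs((D-c0)@nn-hd)<.0015]
u=np.cross(nn,[0,0,1]);u/=np.linalg.norm(u);v=np.cross(nn,u)
for nm,A in(("plate",I),("disc",Dt)):
    q=np.stack([(A-c0)@u,(A-c0)@v],1);(cx,cy),r=cv2.minEnclosingCircle((q*1000).astype(np.float32));print(nm,len(A),"circ centre",c0+(u*cx+v*cy)/1000+(hd*nn if nm=="disc" else 0),"r",r,"mean",A.mean(0))
print("disc height over plate",hd)
```

```text
1.4333 [0.5114 0.2492 0.2473] [0.0562 0.3736 1.7044 0.4308 1.0262 0.1194] [[ 0.0551  0.9618 -0.268 ]
 [ 0.3609 -0.2695 -0.8928]
 [-0.931  -0.0475 -0.362 ]]
[[-0. -0. -0.]
 [-0. -0.  0.]
 [ 0. -0.  0.]]
n [-0.0682 -0.6287  0.7747] 39.224952064191875 plate c [0.5143 0.3197 0.0957] 4017
plate 4017 circ centre [0.5136 0.3171 0.0935] r 56.557830810546875 mean [0.5143 0.3197 0.0957]
disc 506 circ centre [0.5119 0.3069 0.1049] r 14.1880521774292 mean [0.5125 0.3072 0.1053]
disc height over plate 0.01542801688167264
```

View pics/w1.png

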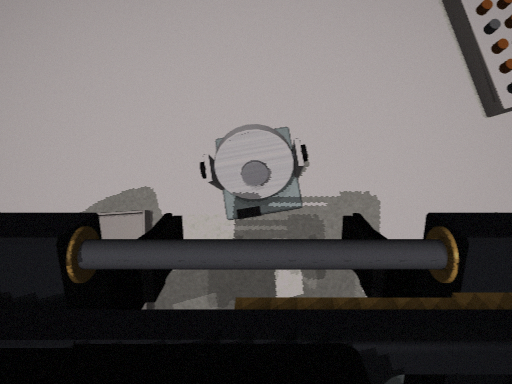

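Run:
```python
from h import *
v=np.array([.238,.448,.862]);Rg=frame(-v,[.883,-.469,0])
rows([.594,-.154,.257],Rg)
```

```text
dist 0.4117964804835367 rot deg [ 12.966  -51.1895   1.697 ] rows 12
[-1.25, 1.56, 2.79, 0.18, -0.71, 0.02],
[-1.03, 1.62, 2.84, 0.18, -0.71, 0.02],
[-0.82, 1.67, 2.88, 0.18, -0.71, 0.02],
[-0.6, 1.73, 2.9, 0.18, -0.71, 0.02],
[-0.38, 1.79, 2.91, 0.18, -0.71, 0.02],
[-0.16, 1.84, 2.89, 0.18, -0.71, 0.02],
[0.06, 1.9, 2.86, 0.18, -0.71, 0.02],
[0.28, 1.95, 2.81, 0.18, -0.71, 0.02],
[0.49, 2.0, 2.75, 0.18, -0.71, 0.02],
[0.7, 2.05, 2.66, 0.18, -0.71, 0.02],
[0.9, 2.1, 2.56, 0.18, -0.71, 0.02],
[1.09, 2.14, 2.45, 0.18, -0.71, 0.02],
```

>>> {"api": "send_rows", "payload": {
  "steps": [
    [[-1.4,1.6,2.8,0.18,-0.71,0.02],[-1.2,1.6,2.8,0.18,-0.71,0.02],[-0.9,1.7,2.9,0.18,-0.71,0.02],[-0.6,1.7,2.9,0.18,-0.71,0.02],[-0.4,1.8,2.9,0.18,-0.71,0.02],[-0.2,1.8,2.9,0.18,-0.71,0.02],[0.0,1.9,2.9,0.18,-0.71,0.02],[0.2,2.0,2.8,0.18,-0.71,0.02]]
  ]
}}

```text
time: 2.15
position: [0.5609, -0.0184, 0.2631]
tool_rot: [-0.497, -0.351, 0.67, -0.425]
ft_force: [0.4, -0.7, -0.2]
grip_width: 0.0872
```

>>> {"api": "send_rows", "payload": {
  "steps": [
    [[0.4,2.0,2.8,0.18,-0.71,0.02],[0.6,2.0,2.7,0.18,-0.71,0.02],[0.8,2.1,2.6,0.18,-0.71,0.02],[1.0,2.1,2.4,0.18,-0.71,0.02],[0,0,0,0,0,0],[0,0,0,0,0,0]]
  ]
}}

```text
time: 2.65
position: [0.5939, -0.1509, 0.2742]
tool_rot: [-0.402, -0.254, 0.748, -0.463]
ft_force: [0.2, 0.8, -0.1]
grip_width: 0.087
```

Run:
```python
from h import *
o=get_obs();print(o["time"],o["position"],o["q"],R.from_quat(o["tool_rot"]).as_matrix())
p,d=camera("wrist");cv2.imwrite("pics/w2.png",p[:,:,::-1]);np.savez("pics/w2.npz",p=p,d=d,o=np.array([*o["position"],*o["tool_rot"]]))
P=cloud("wrist",d,o)
B=P[(P[...,0]>.47)&(P[...,0]<.63)&(P[...,1]<-.15)&(P[...,1]>-.33)]
T=B[(B[:,2]>.115)&(B[:,2]<.2)]; c=T.mean(0);v=np.linalg.svd(T-c)[2][0];v*=np.sign(v[2]);print(len(T),c,v,np.degrees(np.arccos(v[2])),T[T[:,2].argmax()])
rim=B[abs(B[:,2]-.105)<.004];print(len(rim),cv2.minAreaRect((rim[:,:2]*1000).astype(np.float32)))
print(proj("wrist",[[.563,-.212,.145],[.573,-.193,.181],[.54,-.256,.105]],o))
```

```text
2.65 [ 0.5939 -0.1509  0.2742] [-0.1692  0.5877  1.3097 -0.5542  1.4557  0.4117] [[-0.2479  0.8969 -0.3663]
 [-0.488  -0.4422 -0.7525]
 [-0.8369 -0.0078  0.5473]]
1013 [ 0.5707 -0.1933  0.167 ] [0.1477 0.291  0.9453] 19.04590417216763 [ 0.572  -0.1973  0.1841]
813 ((539.4956665039062, -254.094970703125), (86.80363464355469, 49.991939544677734), 62.79212188720703)
[[263.3374 162.9015]
 [263.8172 173.8617]
 [262.4323 169.9295]]
```

View pics/w2.png

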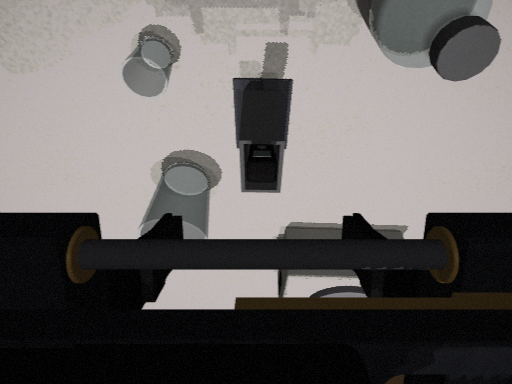

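Run:
```python
from h import *
v=np.array([.232,.451,.862]);Rg=frame(-v,[.889,-.457,0])
rows([.558,-.218,.1295],Rg,n=6)
```

```text
dist 0.16340420447478676 rot deg [ 1.071   2.7137 -0.1499] rows 6
[2.71, -0.02, -0.26, 0.03, 0.08, -0.0],
[2.71, -0.02, -0.23, 0.03, 0.08, -0.0],
[2.71, -0.02, -0.21, 0.03, 0.08, -0.0],
[2.72, -0.02, -0.19, 0.03, 0.08, -0.0],
[2.72, -0.02, -0.17, 0.03, 0.08, -0.0],
[2.72, -0.02, -0.15, 0.03, 0.08, -0.0],
```

>>> {"api": "send_rows", "payload": {
  "steps": [
    [[1.5,0,-0.6,0.1,0.24,0],[2.0,0,-0.5,0.1,0.24,0],[2.5,0,-0.1,0,0,0],[2.5,0,0,0,0,0],[2.5,0,0,0,0,0],[2.5,0,0,0,0,0],[0,0,0,0,0,0]]
  ]
}}

```text
time: 3.28
position: [0.568, -0.1906, 0.1521]
tool_rot: [-0.43, -0.262, 0.733, -0.457]
ft_force: [-1.3, 1.3, -0.5]
grip_width: 0.0871
```

Run:
```python
from h import *
o=get_obs()
v=np.array([.232,.451,.862]);Rg=frame(-v,[.889,-.457,0])
rows([.558,-.218,.1295],Rg,n=1)
p,d=camera("scene");cv2.imwrite("pics/s3.png",cv2.resize(p[120:280,80:240,::-1],None,fx=3.5,fy=3.5,interpolation=cv2.INTER_CUBIC))
```

```text
dist 0.036885124546082684 rot deg [ 0.4711 -0.9539 -0.8681] rows 1
[3.4, 0.3, 1.41, 0.08, -0.16, -0.14],
```

View pics/s3.png

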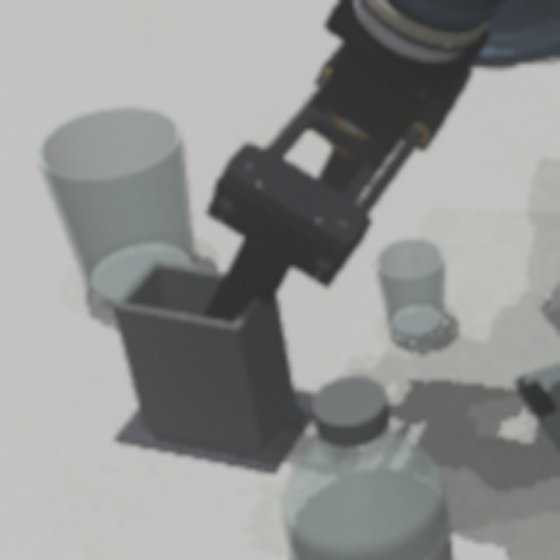

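>>> {"api": "send_rows", "payload": {
  "steps": [
    [[0.4,0.3,1.0,0.05,-0.1,-0.1],[1.2,0,0.4,0,0,0],[1.4,0,0.1,0,0,0],[0.7,0,0,0,0,0],[0,0,0,0,0,0],[0,0,0,0,0,0]]
  ]
}}

```text
time: 3.83
position: [0.5637, -0.2194, 0.1362]
tool_rot: [-0.43, -0.256, 0.734, -0.459]
ft_force: [0.3, 0.6, 0.2]
grip_width: 0.0869
```

Run:
```python
from h import *
o=get_obs();print(o["ft_force"])
v=np.array([.232,.451,.862]);Rg=frame(-v,[.889,-.457,0])
rows([.558,-.218,.1295],Rg,n=1)
```

```text
[0.3182 0.5845 0.1942]
dist 0.008878642782435785 rot deg [-0.0316 -0.5108 -1.2808] rows 1
[0.64, -0.58, -0.22, -0.01, -0.09, -0.21],
```

>>> {"api": "send_rows", "payload": {
  "steps": [
    [[0.4,-0.5,-0.2,0,-0.1,-0.2],[0.1,-0.1,0,0,0,0],[0,0,0,0,0,0]]
  ]
}}

```text
time: 4.08
position: [0.5589, -0.2171, 0.1321]
tool_rot: [-0.424, -0.257, 0.741, -0.453]
ft_force: [-0.3, -0.2, -0.2]
grip_width: 0.087
```

>>> {"api": "send_rows", "payload": {
  "steps": [
    [[0,0,0,0,0,0],[0,0,0,0,0,0],[0,0,0,0,0,0],[0,0,0,0,0,0],[0,0,0,0,0,0],[0,0,0,0,0,0],[0,0,0,0,0,0],[0,0,0,0,0,0]]
  ],
  "gripper": 1,
  "force": 40
}}

```text
time: 4.75
position: [0.5597, -0.2163, 0.1327]
tool_rot: [-0.424, -0.257, 0.741, -0.454]
ft_force: [0.6, -0.1, 1.0]
grip_width: 0.0414
```

Run:
```python
from h import *
o=get_obs();print(o["ft_force"],o["grip_width"])
v=np.array([.232,.451,.862]);Rg=frame(-v,[.889,-.457,0])
rows([.558,-.218,.1295],Rg,n=1)
for n,b in (("scene",(80,100,160,180)),("top",(280,110,110,110))):
    p,d=camera(n);x,y,w,h=b;cv2.imwrite(f"pics/{n}4.png",cv2.resize(p[y:y+h,x:x+w,::-1],None,fx=3,fy=3,interpolation=cv2.INTER_CUBIC))
```

```text
[ 0.6124 -0.0615  0.973 ] 0.04135058736074492
dist 0.004002418767702984 rot deg [-0.0837  0.0961 -0.2382] rows 1
[0.39, -0.07, 0.03, -0.01, 0.02, -0.04],
```

View pics/scene4.png

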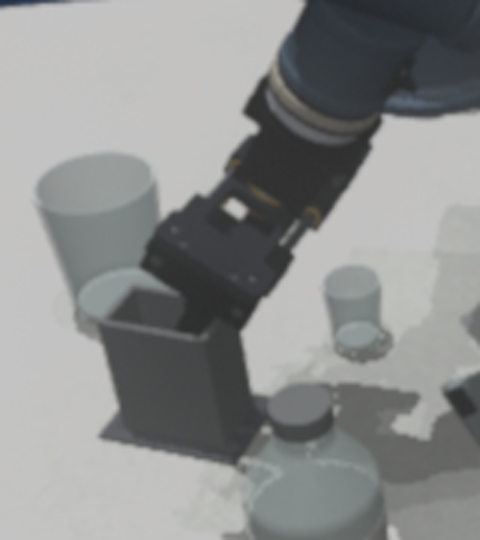

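The gripper is in place over the stick and still closing, at 41 mm.

>>> {"api": "send_rows", "payload": {
  "steps": [
    [[0,0,0,0,0,0],[0,0,0,0,0,0],[0,0,0,0,0,0],[0,0,0,0,0,0],[0,0,0,0,0,0],[0,0,0,0,0,0]]
  ]
}}

```text
time: 5.35
position: [0.5597, -0.2164, 0.1327]
tool_rot: [-0.424, -0.257, 0.741, -0.454]
ft_force: [-0.5, -0.0, 0.2]
grip_width: 0.0258
```

>>> {"api": "send_rows", "payload": {
  "steps": [
    [[-1,0,0,0,0,0],[-2,0,0.1,0,0,0],[-2.5,0,0.1,0,0,0],[-2.5,0,0.1,0,0,0],[-2.5,0,0.1,0,0,0],[-2.5,0,0.1,0,0,0],[-2.5,0,0.1,0,0,0],[-2.5,0,0.1,0,0,0]]
  ]
}}

```text
time: 6.02
position: [0.5947, -0.1346, 0.2916]
tool_rot: [-0.421, -0.265, 0.744, -0.447]
ft_force: [0.1, -0.4, -2.3]
grip_width: 0.0259
```

Run:
```python
from h import *
o=get_obs();print(o["ft_force"],o["grip_width"],o["position"]);Rm=R.from_quat(o["tool_rot"]).as_matrix();print(Rm)
print("nose est",o["position"]+Rm[:,0]*.139)
for n,b in (("scene",(80,60,160,190)),("top",(270,70,130,130))):
    p,d=camera(n);x,y,w,h=b;cv2.imwrite(f"pics/{n}5.png",cv2.resize(p[y:y+h,x:x+w,::-1],None,fx=3,fy=3,interpolation=cv2.INTER_CUBIC))
```

```text
[ 0.1087 -0.4386 -2.2684] 0.02587732603805143 [ 0.5947 -0.1346  0.2916]
[[-0.2465  0.8872 -0.39  ]
 [-0.4417 -0.4611 -0.7696]
 [-0.8626 -0.0174  0.5055]]
nose est [ 0.5604 -0.196   0.1717]
```

View pics/scene5.png

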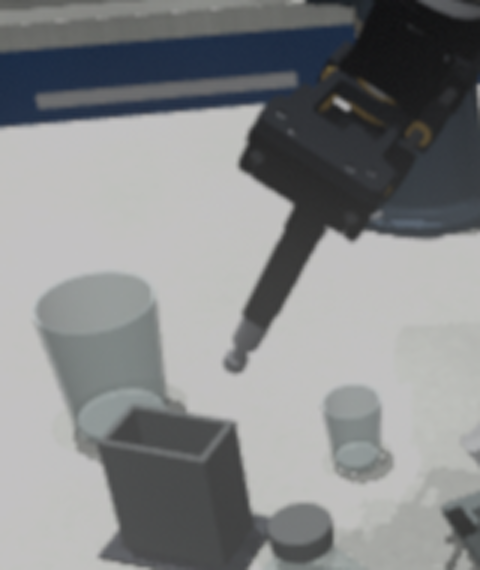

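```bash
cat > st.py <<'E'
from h import *
def stick(tag):
    o=get_obs();Rm=R.from_quat(o["tool_rot"]).as_matrix();Q=[]
    for n in ("scene","top"):
        o=get_obs();p,d=camera(n);P=cloud(n,d).reshape(-1,3);L=(P-o["position"])@Rm
        np.savez(f"pics/{tag}{n}.npz",p=p,d=d)
        A=L[(L[:,0]>.015)&(L[:,0]<.17)&(np.hypot(L[:,1],L[:,2])<.045)]
        K,Rc,t=pose(n); view=Rm.T@((o["position"]-t)/np.linalg.norm(o["position"]-t))
        print(n,len(A),"view dir tool",view,"end x",np.sort(A[:,0])[-8:])
        for lo in np.arange(.015,.165,.02):
            B=A[(A[:,0]>lo)&(A[:,0]<lo+.02)]
            if len(B)>3:
                s=np.cross(view,[1,0,0]);s/=np.linalg.norm(s); e=B@s
                print(f"  x {lo:.3f} n{len(B)} lateral dir {s.round(2)} mid {1e3*(np.percentile(e,3)+np.percentile(e,97))/2:.1f} width {1e3*np.ptp(e):.1f}")
if __name__=="__main__":
    import sys; stick(sys.argv[1])
E
python3 st.py a
```

```text
scene 515 view dir tool [ 0.6046 -0.7889  0.1096] end x [0.1425 0.1432 0.1438 0.1439 0.1445 0.1452 0.1456 0.1457]
  x 0.015 n102 lateral dir [-0.    0.14  0.99] mid 2.4 width 22.1
  x 0.035 n97 lateral dir [-0.    0.14  0.99] mid 2.6 width 22.5
  x 0.055 n94 lateral dir [-0.    0.14  0.99] mid 2.4 width 22.0
  x 0.075 n73 lateral dir [-0.    0.14  0.99] mid 2.6 width 22.2
  x 0.095 n69 lateral dir [-0.    0.14  0.99] mid 2.1 width 19.1
  x 0.115 n38 lateral dir [-0.    0.14  0.99] mid 2.8 width 18.5
  x 0.135 n42 lateral dir [-0.    0.14  0.99] mid 2.6 width 15.3
top 283 view dir tool [ 0.8267  0.3573 -0.4346] end x [0.1371 0.1372 0.1377 0.1392 0.1407 0.1411 0.146  0.1465]
  x 0.015 n66 lateral dir [ 0.   -0.77 -0.64] mid -0.4 width 29.6
  x 0.035 n59 lateral dir [ 0.   -0.77 -0.64] mid -0.2 width 29.3
  x 0.055 n59 lateral dir [ 0.   -0.77 -0.64] mid 0.1 width 29.9
  x 0.075 n38 lateral dir [ 0.   -0.77 -0.64] mid -0.2 width 29.2
  x 0.095 n30 lateral dir [ 0.   -0.77 -0.64] mid 0.1 width 18.1
  x 0.115 n18 lateral dir [ 0.   -0.77 -0.64] mid -0.8 width 13.1
  x 0.135 n13 lateral dir [ 0.   -0.77 -0.64] mid -0.0 width 14.3
```

Run:
```python
from h import *
n=np.array([-.068,-.629,.775]);n/=np.linalg.norm(n);disc=np.array([.512,.3068,.1052])
Rg=frame(-n,[.97,.05,0])
o=get_obs();R0=R.from_quat(o["tool_rot"]);w=(R0.inv()*R.from_matrix(Rg)).as_rotvec()
Rm=(R0*R.from_rotvec(w*.45)).as_matrix()
print("Rg",Rg,"appr",disc+n*.188)
rows([.55,.0,.38],Rm,per=3)
```

```text
Rg [[ 0.068   0.9969  0.0401]
 [ 0.6287 -0.0116 -0.7775]
 [-0.7747  0.078  -0.6275]] appr [0.4992 0.1886 0.2508]
dist 0.16827046119118527 rot deg [-12.9715  30.9806   1.5686] rows 6
[-2.1, -1.72, -0.69, -0.36, 0.86, 0.04],
[-2.04, -1.68, -0.94, -0.36, 0.86, 0.04],
[-1.95, -1.63, -1.18, -0.36, 0.86, 0.04],
[-1.84, -1.58, -1.42, -0.36, 0.86, 0.04],
[-1.71, -1.51, -1.63, -0.36, 0.86, 0.04],
[-1.56, -1.44, -1.84, -0.36, 0.86, 0.04],
```

>>> {"api": "send_rows", "payload": {
  "steps": [
    [[-2.6,-1.7,-0.5,-0.36,0.86,0.04],[-2.4,-1.7,-0.9,-0.36,0.86,0.04],[-2.0,-1.6,-1.2,-0.36,0.86,0.04],[-1.8,-1.6,-1.4,-0.36,0.86,0.04],[-1.7,-1.5,-1.6,-0.36,0.86,0.04],[-1.6,-1.4,-1.8,-0.36,0.86,0.04]]
  ]
}}

```text
time: 6.72
position: [0.543, 0.0036, 0.3729]
tool_rot: [-0.55, -0.467, 0.567, -0.399]
ft_force: [0.1, -0.7, -1.9]
grip_width: 0.0258
```

```bash
cat > tgt.py <<'E'
from h import *
n=np.array([-.068,-.629,.775]);n/=np.linalg.norm(n);disc=np.array([.512,.3068,.1052])
Rg=frame(-n,[.97,.05,0])
def tcp(h,nose=(.143,0,.0015)): return disc+n*h-Rg@np.array(nose)
E
python3 - <<'E'
from tgt import *
o=get_obs();print(o["position"],o["grip_width"],R.from_quat(o["tool_rot"]).as_matrix()[:,0])
rows(tcp(.06),Rg,per=3)
E
```

```text
[0.543  0.0036 0.3729] 0.025835822985286885 [-0.0777  0.0609 -0.9951]
dist 0.2127065139666574 rot deg [-16.441   36.3798   4.2596] rows 8
[1.54, -0.96, -1.94, -0.34, 0.76, 0.09],
[1.68, -0.91, -1.85, -0.34, 0.76, 0.09],
[1.82, -0.86, -1.74, -0.34, 0.76, 0.09],
[1.94, -0.82, -1.62, -0.34, 0.76, 0.09],
[2.06, -0.78, -1.49, -0.34, 0.76, 0.09],
[2.16, -0.75, -1.35, -0.34, 0.76, 0.09],
[2.26, -0.72, -1.2, -0.34, 0.76, 0.09],
[2.34, -0.7, -1.04, -0.34, 0.76, 0.09],
```

>>> {"api": "send_rows", "payload": {
  "steps": [
    [[1.0,-1.0,-2.1,-0.34,0.76,0.09],[1.3,-0.9,-2.0,-0.34,0.76,0.09],[1.8,-0.9,-1.8,-0.34,0.76,0.09],[2.0,-0.8,-1.6,-0.34,0.76,0.09],[2.1,-0.8,-1.5,-0.34,0.76,0.09],[2.2,-0.7,-1.3,-0.34,0.76,0.09],[2.2,-0.7,-1.2,-0.34,0.76,0.09],[2.2,-0.7,-1.0,-0.34,0.76,0.09]]
  ]
}}

```text
time: 7.38
position: [0.4913, 0.1835, 0.2679]
tool_rot: [0.659, 0.622, -0.274, 0.321]
ft_force: [0.0, -0.2, -2.6]
grip_width: 0.0254
```

>>> {"api": "send_rows", "payload": {
  "steps": [
    [[0,0,0,0,0,0],[0,0,0,0,0,0]]
  ]
}}

```text
time: 7.55
position: [0.4837, 0.1838, 0.261]
tool_rot: [0.657, 0.626, -0.28, 0.313]
ft_force: [0.7, -0.3, -1.6]
grip_width: 0.0257
```

```bash
python3 - <<'E'
from tgt import *
o=get_obs();print(o["position"],o["grip_width"],o["q"],o["ft_force"])
rows(tcp(.03),Rg,per=3)
E
python3 st.py b
python3 - <<'E'
from h import *
ims=[]
for n,(x,y,w,h) in (("scene",(330,90,100,140)),("top",(90,130,100,140))):
    p=np.load(f"pics/b{n}.npz")["p"];ims.append(cv2.resize(p[y:y+h,x:x+w,::-1],(400,560),interpolation=cv2.INTER_CUBIC))
cv2.imwrite("pics/b.png",np.hstack(ims))
E
```

```text
[0.4837 0.1838 0.261 ] 0.02565509128424066 [-0.2701  0.3681  1.8595  0.7602  1.1879 -0.6673] [ 0.6555 -0.3305 -1.6369]
dist 0.03066654705179856 rot deg [-1.0191 -1.3172  0.4042] rows 2
[1.34, 0.74, 0.11, -0.08, -0.11, 0.03],
[1.34, 0.73, 0.1, -0.08, -0.11, 0.03],
scene 391 view dir tool [ 0.4778 -0.8785 -0.0023] end x [0.1413 0.1417 0.142  0.1421 0.1422 0.1429 0.1445 0.1451]
  x 0.015 n75 lateral dir [ 0. -0.  1.] mid 3.5 width 19.8
  x 0.035 n70 lateral dir [ 0. -0.  1.] mid 3.7 width 19.8
  x 0.055 n66 lateral dir [ 0. -0.  1.] mid 3.3 width 19.8
  x 0.075 n57 lateral dir [ 0. -0.  1.] mid 3.7 width 19.5
  x 0.095 n60 lateral dir [ 0. -0.  1.] mid 3.5 width 19.1
  x 0.115 n37 lateral dir [ 0. -0.  1.] mid 4.0 width 16.2
  x 0.135 n26 lateral dir [ 0. -0.  1.] mid 4.1 width 15.2
top 231 view dir tool [0.8767 0.0854 0.4734] end x [0.1387 0.1392 0.1401 0.142  0.1429 0.1442 0.1456 0.1459]
  x 0.015 n49 lateral dir [ 0.    0.98 -0.18] mid 0.3 width 26.9
  x 0.035 n50 lateral dir [ 0.    0.98 -0.18] mid 0.8 width 25.9
  x 0.055 n43 lateral dir [ 0.    0.98 -0.18] mid 0.9 width 25.2
  x 0.075 n35 lateral dir [ 0.    0.98 -0.18] mid 1.4 width 27.0
  x 0.095 n23 lateral dir [ 0.    0.98 -0.18] mid 0.9 width 16.7
  x 0.115 n13 lateral dir [ 0.    0.98 -0.18] mid -0.3 width 12.6
  x 0.135 n18 lateral dir [ 0.    0.98 -0.18] mid 0.1 width 14.8
```

View pics/b.png

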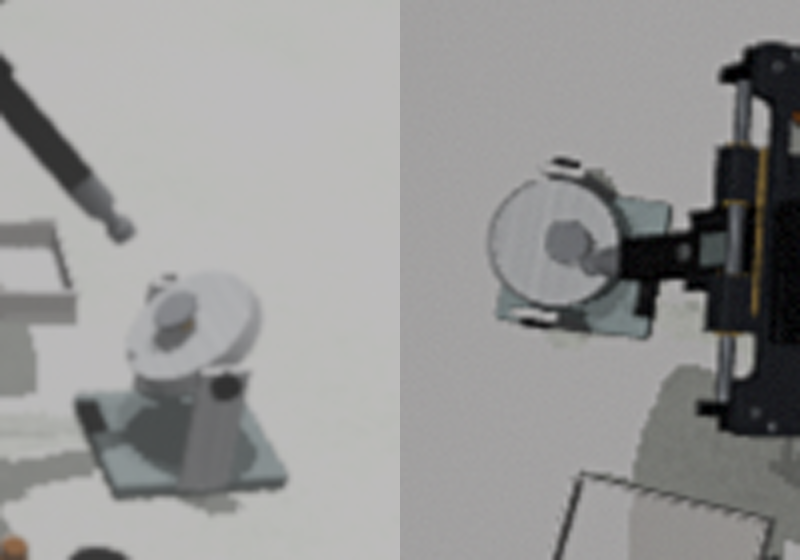

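>>> {"api": "send_rows", "payload": {
  "steps": [
    [[1.0,0.8,0.1,-0.08,-0.11,0.03],[1.3,0.7,0.1,-0.08,-0.11,0.03],[0.5,0,0,0,0,0],[0,0,0,0,0,0],[0,0,0,0,0,0]]
  ]
}}

```text
time: 8.07
position: [0.5086, 0.1962, 0.2443]
tool_rot: [0.654, 0.617, -0.28, 0.335]
ft_force: [-1.3, 0.4, -1.6]
grip_width: 0.0256
```

Run:
```python
from tgt import *
o=get_obs();print(o["position"],o["ft_force"],o["ft_force"]@n)
Rm=R.from_quat(o["tool_rot"]).as_matrix(); print("nose rel disc in (tool axes)",(o["position"]+Rm@[.143,0,.0015]-disc)@Rg, "h",(o["position"]+Rm@[.143,0,.0015]-disc)@n)
rows(tcp(.008),Rg,n=1)
```

```text
[0.5086 0.1962 0.2443] [-1.3465  0.4322 -1.5565] -1.3859861409953078
nose rel disc in (tool axes) [-0.0345  0.0106  0.0016] h 0.03453219404370572
dist 0.027900869224205514 rot deg [ 0.4607  0.6035 -0.7287] rows 1
[2.64, -0.91, -0.04, 0.08, 0.1, -0.12],
```

>>> {"api": "send_rows", "payload": {
  "steps": [
    [[0.6,-0.6,0,0.08,0.1,-0.12],[0.8,-0.3,0,0,0,0],[0.6,0,0,0,0,0],[0,0,0,0,0,0],[0,0,0,0,0,0]]
  ]
}}

```text
time: 8.48
position: [0.5006, 0.2089, 0.2282]
tool_rot: [0.654, 0.622, -0.281, 0.328]
ft_force: [-0.5, -0.1, -1.7]
grip_width: 0.0257
```

```bash
cat > chk.py <<'E'
from tgt import *
o=get_obs();print(o["time"],o["ft_force"],"f.n",o["ft_force"]@n, "mom",o["moment"],"w",o["grip_width"])
Rm=R.from_quat(o["tool_rot"]).as_matrix(); print("nose rel disc in tool axes mm",1e3*((o["position"]+Rm@[.143,0,.0015]-disc)@Rg),"ang",np.degrees(np.arccos(-Rm[:,0]@n)))
rows(tcp(.008),Rg,n=1)
E
python3 chk.py
```

```text
8.4833 [-0.4772 -0.114  -1.732 ] f.n -1.2376027409118444 mom [-0.6639  0.085  -0.0286] w 0.025716790948770676
nose rel disc in tool axes mm [-14.5878  -0.4472   0.0094] ang 0.08097036154644206
dist 0.006619085591785028 rot deg [-0.026   0.0106 -0.0803] rows 1
[0.66, 0.06, 0.0, -0.0, 0.0, -0.01],
```

Run:
```python
from h import *
ims=[]
for n,(x,y,w,h) in (("scene",(340,120,75,105)),("top",(100,150,75,105))):
    p,d=camera(n);ims.append(cv2.resize(p[y:y+h,x:x+w,::-1],(400,560),interpolation=cv2.INTER_CUBIC))
cv2.imwrite("pics/c.png",np.hstack(ims))
```

```text
(no output)
```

View pics/c.png

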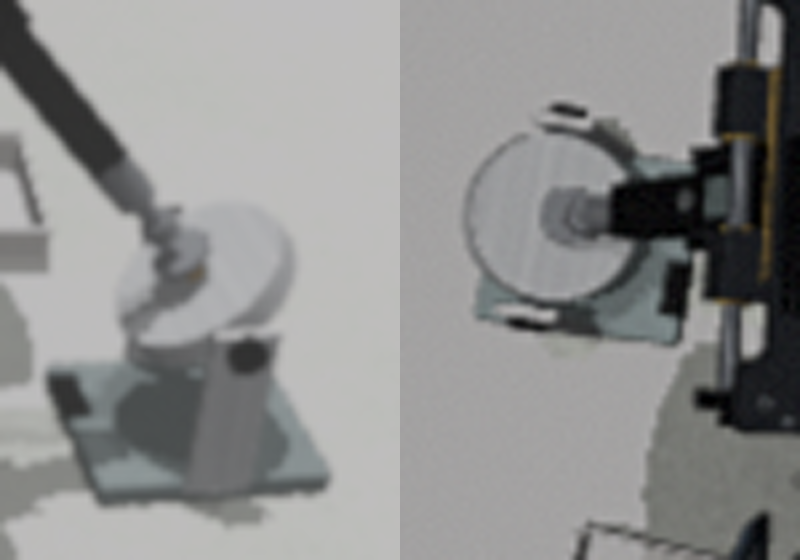

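>>> {"api": "send_rows", "payload": {
  "steps": [
    [[0.5,0,0,0,0,0],[0.5,0,0,0,0,0],[0,0,0,0,0,0],[0,0,0,0,0,0]]
  ]
}}

```text
time: 8.92
position: [0.5022, 0.2154, 0.2201]
tool_rot: [0.654, 0.621, -0.281, 0.328]
ft_force: [0.8, 0.8, -1.9]
grip_width: 0.0259
```

```bash
python3 chk.py
```

```text
8.9167 [ 0.7575  0.759  -1.8707] f.n -1.977848129696876 mom [-0.6454  0.0936 -0.0268] w 0.02589350524634511
nose rel disc in tool axes mm [-4.161   0.6841  0.1428] ang 0.1810800303491015
dist 0.0038485267983861906 rot deg [ 0.0016  0.0312 -0.1784] rows 1
[-0.38, -0.02, -0.01, 0.0, 0.01, -0.03],
```

>>> {"api": "send_rows", "payload": {
  "steps": [
    [[0.3,0,0,0,0,0],[0.3,0,0,0,0,0],[0,0,0,0,0,0],[0,0,0,0,0,0]]
  ]
}}

```text
time: 9.25
position: [0.5028, 0.2187, 0.216]
tool_rot: [0.654, 0.621, -0.28, 0.329]
ft_force: [-1.4, -5.4, 3.2]
grip_width: 0.0257
```

```bash
python3 chk.py
```

```text
9.25 [-1.3645 -5.4292  3.1687] f.n 5.960829313712866 mom [-0.7115  0.4391  0.2268] w 0.025721479725398053
nose rel disc in tool axes mm [1.1527 0.8975 0.1924] ang 0.17738132453425373
dist 0.009167061256859623 rot deg [ 0.1069  0.052  -0.1696] rows 1
[-0.92, -0.04, -0.01, 0.02, 0.01, -0.03],
```

>>> {"api": "send_rows", "payload": {
  "steps": [
    [[-0.1,0,0,0,0,0],[0,0,0,0,0,0]]
  ]
}}

```text
time: 9.42
position: [0.5026, 0.2178, 0.2172]
tool_rot: [0.654, 0.621, -0.28, 0.329]
ft_force: [-0.8, -3.4, 2.1]
grip_width: 0.0256
```

```bash
python3 chk.py
python3 - <<'E'
from h import *
ims=[]
for n,(x,y,w,h) in (("scene",(340,120,75,105)),("top",(100,150,75,105))):
    p,d=camera(n);ims.append(cv2.resize(p[y:y+h,x:x+w,::-1],(400,560),interpolation=cv2.INTER_CUBIC))
cv2.imwrite("pics/d.png",np.hstack(ims))
E
python3 chk.py
```

```text
9.4167 [-0.845  -3.3561  2.139 ] f.n 3.824490091767709 mom [-0.7254  0.412   0.2306] w 0.025576652914471726
nose rel disc in tool axes mm [-0.3809  0.8822  0.1638] ang 0.17934434936840488
dist 0.007634855775491589 rot deg [ 0.135   0.0571 -0.17  ] rows 1
[-0.76, -0.04, -0.0, 0.02, 0.01, -0.03],
9.5167 [-1.4493 -3.4399  1.3049] f.n 3.272113535681875 mom [-0.6857  0.4585  0.2246] w 0.026004270991368483
nose rel disc in tool axes mm [-0.2667  0.9313  0.2003] ang 0.188801328333471
dist 0.007750574343268038 rot deg [ 0.1254  0.0574 -0.1799] rows 1
[-0.77, -0.05, -0.01, 0.02, 0.01, -0.03],
```

View pics/d.png

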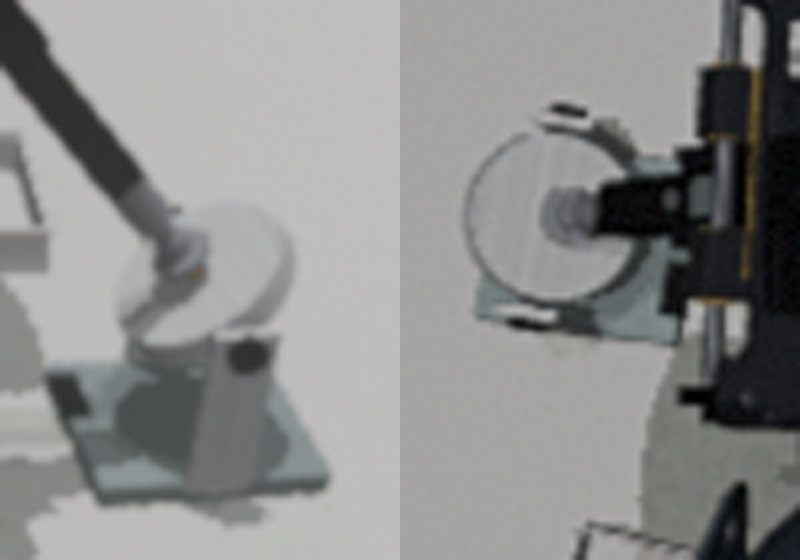

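>>> {"api": "send_rows", "payload": {
  "steps": [
    [[0.08,0,0,0,0,0],[0,0,0,0,0,0],[0,0,0,0,0,0],[0,0,0,0,0,0]]
  ]
}}

```text
time: 9.85
position: [0.5027, 0.2183, 0.2166]
tool_rot: [0.654, 0.621, -0.28, 0.329]
ft_force: [-2.3, -3.7, 2.5]
grip_width: 0.0258
```

```bash
python3 chk.py
```

```text
9.85 [-2.3425 -3.7448  2.4889] f.n 4.44168955903544 mom [-0.7211  0.388   0.1764] w 0.02580299512712978
nose rel disc in tool axes mm [0.3678 0.9153 0.1818] ang 0.1957859237510699
dist 0.0083820697703829 rot deg [ 0.1296  0.0582 -0.1869] rows 1
[-0.84, -0.04, -0.0, 0.02, 0.01, -0.03],
```

>>> {"api": "send_rows", "payload": {
  "steps": [
    [[0,0,0,0,0,0],[0,0,0,0,0,0],[0,0,0,0,0,0],[0,0,0,0,0,0],[0,0,0,0,0,0],[0,0,0,0,0,0],[0,0,0,0,0,0],[0,0,0,0,0,0]]
  ]
}}

```text
time: 10.52
position: [0.5027, 0.2183, 0.2166]
tool_rot: [0.654, 0.621, -0.28, 0.329]
ft_force: [-1.9, -3.4, 3.0]
grip_width: 0.0256
```

>>> {"api": "send_rows", "payload": {
  "steps": [
    [[0,0,0,0,0,0],[0,0,0,0,0,0],[0,0,0,0,0,0],[0,0,0,0,0,0],[0,0,0,0,0,0],[0,0,0,0,0,0],[0,0,0,0,0,0],[0,0,0,0,0,0]]
  ]
}}

```text
time: 11.18
position: [0.5027, 0.2183, 0.2166]
tool_rot: [0.654, 0.621, -0.28, 0.329]
ft_force: [-1.0, -3.2, 3.0]
grip_width: 0.0261
```

```bash
python3 chk.py; python3 st.py e | grep -v "x 0.0"
python3 - <<'E'
from h import *
d=np.load("pics/etop.npz")
E
python3 chk.py
```

```text
11.1833 [-1.0477 -3.1619  2.9967] f.n 4.380581384338511 mom [-0.6593  0.3923  0.2029] w 0.02609087887803315
nose rel disc in tool axes mm [0.3973 0.886  0.1842] ang 0.18819441142265633
dist 0.008410903768185275 rot deg [ 0.1286  0.056  -0.1797] rows 1
[-0.84, -0.04, -0.0, 0.02, 0.01, -0.03],
scene 1032 view dir tool [ 0.5184 -0.8547 -0.029 ] end x [0.169  0.1692 0.1693 0.1694 0.1696 0.1696 0.1697 0.1697]
  x 0.115 n43 lateral dir [ 0.   -0.03  1.  ] mid 3.9 width 16.6
  x 0.135 n175 lateral dir [ 0.   -0.03  1.  ] mid 2.1 width 75.9
  x 0.155 n507 lateral dir [ 0.   -0.03  1.  ] mid 3.3 width 82.0
top 875 view dir tool [0.9004 0.0808 0.4274] end x [0.1682 0.1684 0.1685 0.1691 0.1692 0.1694 0.1699 0.1699]
  x 0.115 n16 lateral dir [ 0.    0.98 -0.19] mid 1.1 width 15.3
  x 0.135 n93 lateral dir [ 0.    0.98 -0.19] mid 1.2 width 68.5
  x 0.155 n601 lateral dir [ 0.    0.98 -0.19] mid -0.3 width 84.1
11.2833 [-0.6103 -3.8287  3.2844] f.n 4.9929442944203455 mom [-0.6677  0.4805  0.1513] w 0.025841637889500273
nose rel disc in tool axes mm [0.3924 0.9098 0.1879] ang 0.19070737450653863
dist 0.008406984859662516 rot deg [ 0.1293  0.0574 -0.1819] rows 1
[-0.84, -0.04, -0.0, 0.02, 0.01, -0.03],
```

>>> {"api": "send_rows", "payload": {
  "steps": [
    [[0,0,0,0,0,0],[0,0,0,0,0,0],[0,0,0,0,0,0],[0,0,0,0,0,0],[0,0,0,0,0,0],[0,0,0,0,0,0],[0,0,0,0,0,0],[0,0,0,0,0,0]]
  ]
}}

```text
time: 11.95
position: [0.5027, 0.2183, 0.2166]
tool_rot: [0.654, 0.621, -0.28, 0.329]
ft_force: [-1.5, -3.7, 3.0]
grip_width: 0.026
```

>>> {"api": "send_rows", "payload": {
  "steps": [
    [[0,0,0,0,0,0],[0,0,0,0,0,0],[0,0,0,0,0,0],[0,0,0,0,0,0],[0,0,0,0,0,0],[0,0,0,0,0,0],[0,0,0,0,0,0],[0,0,0,0,0,0]]
  ]
}}

```text
time: 12.62
position: [0.5027, 0.2183, 0.2166]
tool_rot: [0.654, 0.621, -0.28, 0.329]
ft_force: [-1.7, -4.8, 2.7]
grip_width: 0.0257
```

```bash
python3 chk.py
cat > bin.py <<'E'
from h import *
a=np.array([.457,.889,0]);v=np.array([.232,.451,.862]);v/=np.linalg.norm(v);Rb=frame(-v,[.889,-.457,0])
c=np.array([.5395,-.2545,0])
E
python3 - <<'E'
from bin import *
o=get_obs();R0=R.from_quat(o["tool_rot"]);w=(R0.inv()*R.from_matrix(Rb)).as_rotvec();Rm=(R0*R.from_rotvec(w*.5)).as_matrix()
n=np.array([-.068,-.629,.775])
# retreat 7cm axial then to mid
o["position"]=o["position"]+n*.075
rows([.543,.0,.375],Rm,o=o,per=3)
E
```

```text
12.6167 [-1.734  -4.8006  2.7255] f.n 5.247433057460897 mom [-0.6925  0.4193  0.2316] w 0.02566735486571931
nose rel disc in tool axes mm [0.3963 0.9098 0.1993] ang 0.1912435096851766
dist 0.008410859937174353 rot deg [ 0.128   0.0574 -0.1824] rows 1
[-0.84, -0.04, -0.0, 0.02, 0.01, -0.03],
dist 0.20343309357427328 rot deg [ 14.2611 -34.5813  -1.4098] rows 7
[-2.6, 0.79, 1.03, 0.34, -0.82, -0.03],
[-2.5, 0.82, 1.22, 0.34, -0.82, -0.03],
[-2.39, 0.86, 1.4, 0.34, -0.82, -0.03],
[-2.27, 0.91, 1.57, 0.34, -0.82, -0.03],
[-2.13, 0.96, 1.73, 0.34, -0.82, -0.03],
[-1.98, 1.01, 1.87, 0.34, -0.82, -0.03],
[-1.81, 1.08, 2.0, 0.34, -0.82, -0.03],
```

The reading was held for about 2.8 s at roughly 6 N, with no drift. Now I'll back off along the face axis and return.

>>> {"api": "send_rows", "payload": {
  "steps": [
    [[-0.5,0,0,0,0,0],[-1.5,0,0,0,0,0],[-2.5,0,0,0,0,0],[-3,0,0,0,0,0]]
  ]
}}

```text
time: 12.95
position: [0.4941, 0.1732, 0.2719]
tool_rot: [0.652, 0.624, -0.283, 0.325]
ft_force: [1.4, 1.2, -1.3]
grip_width: 0.0257
```

>>> {"api": "send_rows", "payload": {
  "steps": [
    [[-2.8,0.8,1.0,0.34,-0.82,-0.03],[-2.6,0.8,1.2,0.34,-0.82,-0.03],[-2.4,0.9,1.4,0.34,-0.82,-0.03],[-2.3,0.9,1.6,0.34,-0.82,-0.03],[-2.1,1.0,1.7,0.34,-0.82,-0.03],[-2.0,1.0,1.9,0.34,-0.82,-0.03],[-1.8,1.1,2.0,0.34,-0.82,-0.03]]
  ]
}}

```text
time: 13.53
position: [0.5376, -0.007, 0.3795]
tool_rot: [0.564, 0.46, -0.553, 0.406]
ft_force: [0.8, 0.2, -2.0]
grip_width: 0.026
```

Run:
```python
from bin import *
o=get_obs();print(o["position"],o["grip_width"])
# final TCP same as grasp; pre = 17cm back along v
g=np.array([.5597,-.2164,.1327]);print(g+v*.175)
rows(g+v*.175,Rb,per=3)
```

```text
[ 0.5376 -0.007   0.3795] 0.026012144417973403
[ 0.6003 -0.1375  0.2835]
dist 0.17373913274303981 rot deg [ 13.362  -33.3538  -0.184 ] rows 6
[1.41, 1.63, 1.93, 0.37, -0.93, -0.01],
[1.58, 1.7, 1.72, 0.37, -0.93, -0.01],
[1.74, 1.77, 1.49, 0.37, -0.93, -0.01],
[1.87, 1.82, 1.25, 0.37, -0.93, -0.01],
[1.98, 1.87, 0.99, 0.37, -0.93, -0.01],
[2.06, 1.9, 0.72, 0.37, -0.93, -0.01],
```

>>> {"api": "send_rows", "payload": {
  "steps": [
    [[0.8,1.6,2.0,0.37,-0.93,0],[1.2,1.7,1.8,0.37,-0.93,0],[1.7,1.8,1.5,0.37,-0.93,0],[1.8,1.8,1.3,0.37,-0.93,0],[1.9,1.9,1.0,0.37,-0.93,0],[1.8,1.9,0.7,0.37,-0.93,0],[0,0,0,0,0,0],[0,0,0,0,0,0]]
  ]
}}

```text
time: 14.2
position: [0.6095, -0.1414, 0.2989]
tool_rot: [-0.424, -0.246, 0.744, -0.454]
ft_force: [-0.1, 0.3, -1.6]
grip_width: 0.0255
```

```bash
cat > chkb.py <<'E'
from bin import *
o=get_obs();Rm=R.from_quat(o["tool_rot"]).as_matrix();print(o["time"],o["position"],o["ft_force"],o["grip_width"])
no=o["position"]+Rm@[.143,0,.0015]; d=no-c
print("nose in bin x,y,z mm",-1e3*d@a,1e3*d@[.889,-.457,0]*-1,1e3*no[2],"lean",np.degrees(np.arccos(-Rm[2,0])))
g=np.array([.5597,-.2164,.1327])
# goal line coords in tool axes
print("offset to grasp line, tool axes cm",100*(g-o["position"])@Rm,"turn units",np.degrees((R.from_quat(o["tool_rot"]).inv()*R.from_matrix(Rb)).as_rotvec())/6)
E
python3 chkb.py;python3 st.py f|grep -v "x 0.0"
```

```text
14.2 [ 0.6095 -0.1414  0.2989] [-0.1008  0.2582 -1.6002] 0.025529225662659402
nose in bin x,y,z mm -57.11028078617667 -12.003605970518045 177.48962556681798 lean 31.2707029036016
offset to grasp line, tool axes cm [18.8439 -1.2135 -0.9542] turn units [-0.178   0.1315 -0.1   ]
scene 535 view dir tool [ 0.5985 -0.7921  0.12  ] end x [0.1438 0.1439 0.1441 0.1442 0.1444 0.1452 0.1461 0.1465]
  x 0.115 n36 lateral dir [-0.    0.15  0.99] mid 2.5 width 18.2
  x 0.135 n46 lateral dir [-0.    0.15  0.99] mid 2.4 width 15.1
top 297 view dir tool [ 0.8186  0.352  -0.4538] end x [0.14   0.14   0.1407 0.141  0.1411 0.1411 0.1425 0.1439]
  x 0.115 n23 lateral dir [ 0.   -0.79 -0.61] mid -0.9 width 16.3
  x 0.135 n12 lateral dir [ 0.   -0.79 -0.61] mid 0.9 width 14.0
```

>>> {"api": "send_rows", "payload": {
  "steps": [
    [[0.8,-0.8,-0.4,-0.1,0.1,-0.1],[0.8,-0.4,-0.2,-0.08,0.03,0],[0,0,0,0,0,0],[0,0,0,0,0,0]]
  ]
}}

```text
time: 14.63
position: [0.5961, -0.1376, 0.2872]
tool_rot: [-0.428, -0.258, 0.738, -0.453]
ft_force: [-0.6, 0.3, -2.3]
grip_width: 0.026
```

```bash
python3 chkb.py
```

```text
14.6333 [ 0.5961 -0.1376  0.2872] [-0.5594  0.3126 -2.2548] 0.026010266154745016
nose in bin x,y,z mm -56.939553902995826 2.2327073135403346 164.18628914807036 lean 30.046056862278302
offset to grasp line, tool axes cm [17.7203  0.2563 -0.2289] turn units [-0.0284 -0.0712 -0.0587]
```

>>> {"api": "send_rows", "payload": {
  "steps": [
    [[0.8,0.2,0.1,0,0,0],[1.5,0,0,0,0,0],[2,0,0,0,0,0],[2,0,0,0,0,0],[0,0,0,0,0,0],[0,0,0,0,0,0]]
  ]
}}

```text
time: 15.13
position: [0.5863, -0.1703, 0.238]
tool_rot: [-0.433, -0.253, 0.735, -0.456]
ft_force: [-0.7, -0.3, -0.9]
grip_width: 0.0259
```

```bash
python3 chkb.py
python3 - <<'E'
from h import *
ims=[]
for n,(x,y,w,h) in (("scene",(90,100,105,140)),("top",(290,120,75,100))):
    p,d=camera(n);ims.append(cv2.resize(p[y:y+h,x:x+w,::-1],(400,533),interpolation=cv2.INTER_CUBIC))
cv2.imwrite("pics/g.png",np.hstack(ims))
E
```

```text
15.1333 [ 0.5863 -0.1703  0.238 ] [-0.7255 -0.3009 -0.9145] 0.025916207178952495
nose in bin x,y,z mm -23.919770876939403 -6.012372679038528 114.62011879893416 lean 29.811832421043835
offset to grasp line, tool axes cm [11.7671 -0.504  -0.6121] turn units [-0.0967 -0.1142 -0.1914]
```

View pics/g.png

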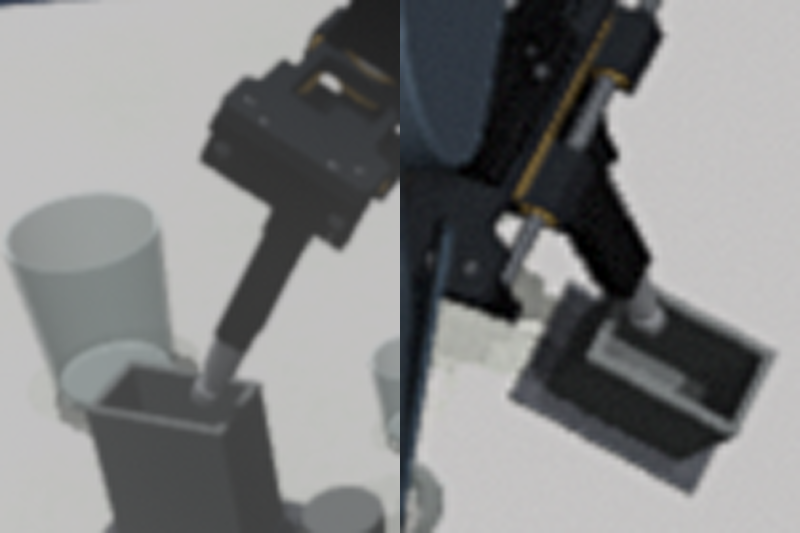

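>>> {"api": "send_rows", "payload": {
  "steps": [
    [[0,-0.4,-0.2,-0.1,-0.1,-0.19],[0,-0.1,-0.1,0,0,0],[0,0,0,0,0,0]]
  ]
}}

```text
time: 15.48
position: [0.5857, -0.1648, 0.2399]
tool_rot: [-0.426, -0.257, 0.739, -0.454]
ft_force: [0.8, -0.7, -1.6]
grip_width: 0.0259
```

```bash
python3 chkb.py
```

```text
15.4833 [ 0.5857 -0.1648  0.2399] [ 0.8361 -0.6627 -1.5825] 0.025911728638132042
nose in bin x,y,z mm -27.47740363310211 -1.025748564891801 117.17279165013818 lean 30.290277203726117
offset to grasp line, tool axes cm [12.1706 -0.0355 -0.4166] turn units [-0.0164 -0.0305 -0.0614]
```

Nose y is now -1 mm. I'll insert slowly in small rows to limit drift.

>>> {"api": "send_rows", "payload": {
  "steps": [
    [[1.0,0,0,0,0,0],[1.0,0,0,0,0,0],[1.0,0,0,0,0,0],[1.0,0,0,0,0,0],[0,0,0,0,0,0],[0,0,0,0,0,0]]
  ]
}}

```text
time: 15.98
position: [0.5769, -0.1845, 0.2031]
tool_rot: [-0.427, -0.257, 0.738, -0.455]
ft_force: [0.3, -0.9, -2.3]
grip_width: 0.0259
```

```bash
python3 chkb.py
```

```text
15.9833 [ 0.5769 -0.1845  0.2031] [ 0.3331 -0.9163 -2.2822] 0.02588129222656716
nose in bin x,y,z mm -6.062597620353879 -2.738709083673891 80.26281834138791 lean 30.226255973310725
offset to grasp line, tool axes cm [ 7.9019 -0.1541 -0.4122] turn units [-0.0231 -0.0418 -0.1007]
```

>>> {"api": "send_rows", "payload": {
  "steps": [
    [[1.0,-0.1,0,0,0,-0.05],[1.0,-0.1,0,0,0,0],[1.0,0,0,0,0,0],[1.0,0,0,0,0,0],[0.7,0,0,0,0,0],[0,0,0,0,0,0],[0,0,0,0,0,0]]
  ]
}}

```text
time: 16.57
position: [0.5625, -0.2076, 0.1569]
tool_rot: [-0.426, -0.258, 0.74, -0.452]
ft_force: [0.2, -0.3, -1.9]
grip_width: 0.0257
```

```bash
python3 chkb.py
```

```text
16.5667 [ 0.5625 -0.2076  0.1569] [ 0.171  -0.3458 -1.9325] 0.025732508983686713
nose in bin x,y,z mm 21.030707979496665 0.6672193980329908 34.11334385244859 lean 30.228672253179525
offset to grasp line, tool axes cm [ 2.5521  0.1483 -0.4306] turn units [-0.0226 -0.0405 -0.0243]
```

>>> {"api": "send_rows", "payload": {
  "steps": [
    [[0.8,0,-0.05,0,0,0],[0.7,0,-0.05,0,0,0],[0.2,0,0,0,0,0],[0,0,0,0,0,0],[0,0,0,0,0,0]]
  ]
}}

```text
time: 16.98
position: [0.5595, -0.2152, 0.1407]
tool_rot: [-0.427, -0.258, 0.739, -0.453]
ft_force: [0.1, 0.3, -1.5]
grip_width: 0.0261
```

```bash
python3 chkb.py
```

```text
16.9833 [ 0.5595 -0.2152  0.1407] [ 0.099   0.288  -1.5335] 0.02611284392320153
nose in bin x,y,z mm 29.1041921677281 -0.44858324032344754 17.83536247051197 lean 30.211780826839004
offset to grasp line, tool axes cm [ 0.739   0.0667 -0.3129] turn units [-0.0264 -0.0434 -0.0423]
```

Lower 4 mm more, then open.

>>> {"api": "send_rows", "payload": {
  "steps": [
    [[0.3,0,-0.1,0,0,0],[0.1,0,-0.1,0,0,0],[0,0,0,0,0,0]]
  ]
}}

```text
time: 17.23
position: [0.5601, -0.2154, 0.1364]
tool_rot: [-0.427, -0.257, 0.739, -0.453]
ft_force: [0.1, 0.1, -2.2]
grip_width: 0.0256
```

>>> {"api": "send_rows", "payload": {
  "steps": [
    [[0,0,0,0,0,0],[0,0,0,0,0,0],[0,0,0,0,0,0],[0,0,0,0,0,0],[0,0,0,0,0,0],[0,0,0,0,0,0],[0,0,0,0,0,0],[0,0,0,0,0,0]]
  ],
  "gripper": 0
}}

```text
time: 17.9
position: [0.5615, -0.2161, 0.1389]
tool_rot: [-0.427, -0.256, 0.738, -0.455]
ft_force: [0.0, -0.0, 0.2]
grip_width: 0.0712
```

>>> {"api": "send_rows", "payload": {
  "steps": [
    [[0,0,0,0,0,0],[0,0,0,0,0,0],[0,0,0,0,0,0],[0,0,0,0,0,0],[0,0,0,0,0,0],[0,0,0,0,0,0]]
  ]
}}

```text
time: 18.4
position: [0.5614, -0.2161, 0.1389]
tool_rot: [-0.427, -0.256, 0.739, -0.455]
ft_force: [0.4, -0.5, -0.9]
grip_width: 0.0869
```

```bash
python3 chkb.py
python3 - <<'E'
from h import *
ims=[]
for n,(x,y,w,h) in (("scene",(90,100,105,140)),("top",(290,120,75,100))):
    p,d=camera(n);ims.append(cv2.resize(p[y:y+h,x:x+w,::-1],(400,533),interpolation=cv2.INTER_CUBIC))
cv2.imwrite("pics/k.png",np.hstack(ims))
E
```

```text
18.4 [ 0.5614 -0.2161  0.1389] [ 0.4485 -0.5194 -0.9011] 0.08693949241030635
nose in bin x,y,z mm 29.25517783604768 -3.3997767397917844 16.226531870535563 lean 30.304303285968274
offset to grasp line, tool axes cm [ 0.5894 -0.1478 -0.2231] turn units [-0.0387 -0.0289 -0.0982]
```

View pics/k.png

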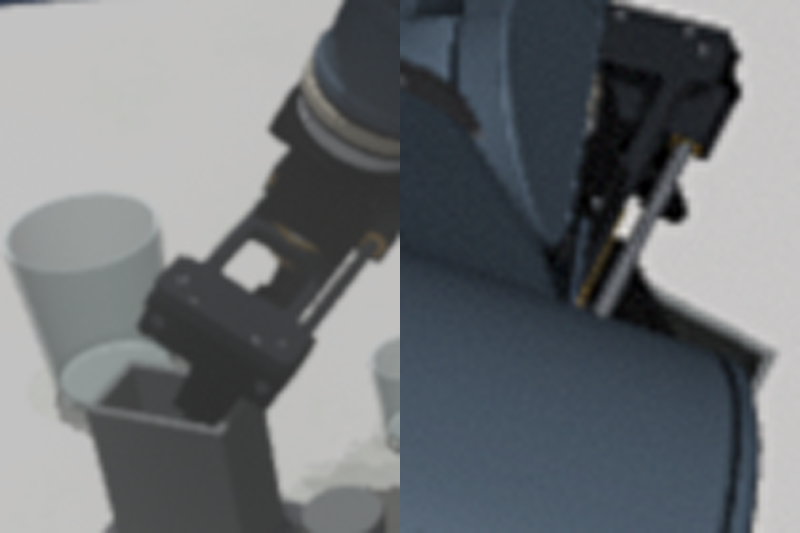

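>>> {"api": "send_rows", "payload": {
  "steps": [
    [[-1,0,0,0,0,0],[-1.5,0,0,0,0,0],[-2,0,0,0,0,0],[-2,0,0,0,0,0],[-2.5,0,0,0,0,0],[-3,0,0,0,0,0],[-3,0,0,0,0,0],[-3,0,0,0,0,0]]
  ]
}}

```text
time: 19.17
position: [0.5984, -0.1309, 0.2972]
tool_rot: [-0.423, -0.261, 0.742, -0.45]
ft_force: [1.3, 0.1, 0.0]
grip_width: 0.0869
```

>>> {"api": "send_rows", "payload": {
  "steps": [
    [[-3,0,0,0,0,0],[-2,0,0,0,0,0],[0,0,0,0,0,0],[0,0,0,0,0,0],[0,0,0,0,0,0],[0,0,0,0,0,0]]
  ]
}}

```text
time: 19.67
position: [0.6132, -0.1032, 0.3511]
tool_rot: [-0.428, -0.258, 0.738, -0.454]
ft_force: [0.6, 0.3, -0.6]
grip_width: 0.0871
```

Run:
```python
from h import *
o=get_obs();print(o["position"],o["ft_force"],o["joint_velocities"])
ims=[]
for n in ("scene","top"):
    p,d=camera(n);cv2.imwrite(f"pics/{n}9.png",p[:,:,::-1])
    P=cloud(n,d).reshape(-1,3);B=P[(P[:,0]>.5)&(P[:,0]<.61)&(P[:,1]<-.17)&(P[:,1]>-.3)];T=B[(B[:,2]>.115)&(B[:,2]<.2)]
    if len(T)>10:
        c=T.mean(0);v=np.linalg.svd(T-c)[2][0];v*=np.sign(v[2]);print(n,len(T),c,v,np.degrees(np.arccos(v[2])),T[T[:,2].argmax()])
```

```text
[ 0.6132 -0.1032  0.3511] [ 0.5685  0.3058 -0.6101] [-0.0062  0.0055  0.0236  0.002  -0.0066  0.0007]
scene 373 [ 0.5729 -0.2108  0.1555] [0.1059 0.5086 0.8545] 31.3006876727755 [ 0.5792 -0.2044  0.1863]
top 235 [ 0.5605 -0.2067  0.1598] [0.2897 0.4776 0.8295] 33.95493074866671 [ 0.5685 -0.1999  0.1871]
```

View pics/scene9.png

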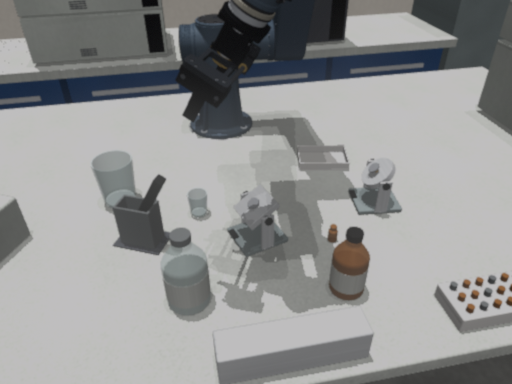

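View pics/top9.png

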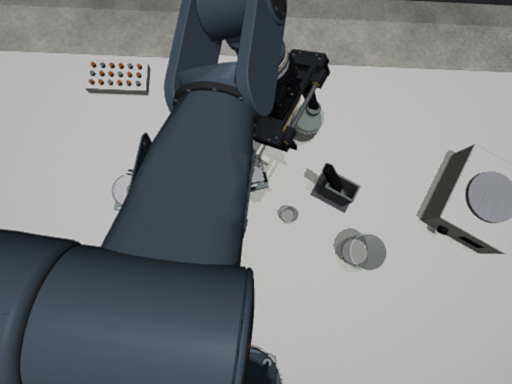

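The stick stands in the bin at (330,180) in the top view, leaning as it did at the start. In the scene view the bystanders are where they were. The arm is clear and still, so I'm handing in.

```bash
python3 -c "
from rig import *
print(hand_in())"
```

```text
the job is handed in; nothing more can be done
None
```

I took the reading on the round-faced stage, put the thermometer back in its bin nose down, let go, and handed the job in at about 20 s. `hand_in()` gives no verdict, so the points below are my own checks.

- **Out of the bin:** I gripped the thermometer across its 26 mm sides (grip width 25.8 mm). Before the move to the stage its nose was at about z = 0.17 m, above the 0.105 m rim.
- **Reading:** I held it for about 2.8 s with the arm drifting less than 0.1 mm.
  - **Angle and position:** The tool was about 0.2° off square to the measured face. The nose was about 1 mm from the disc centre, with 2–3 mm camera uncertainty.
  - **Force:** About 6 N allowing for the stick's weight, which puts the nose roughly 4–5 mm in. The sensor is noisy, by roughly ±0.7 N.
- **Disagreement:** My estimate from the nose and disc positions put the nose only about 0.4 mm in at that pose. I went by the force instead, because an error of a few millimetres in the camera positions explains the gap. I could not measure how far the nose was in directly.
- **Return:** The last pictures show the stick in the bin, leaning about 31–34°, and about 30° by the pose I released it from. The gripper was open and clear.
- **Bystanders:** In the last scene view I saw no movement of the bystanders or the square-faced stage, but I only checked this by eye. In the last top view the arm hid part of the bench.

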